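Hold the heat-sink cover over an RF attenuator for the screws

TASK

Slide the open grey attenuator housing across the aluminium fixture plate, without lifting it, until it sits home against all three locating pins, and leave it there. Then pick up the black finned cover and hold it level about 15 mm above the housing with its four holes lined up over the four threaded holes (either way round), never letting the cover touch the housing, because the thermal pad inside tears if it is dragged. Finish like that, still holding the cover motionless in the air so that a colleague can start the screws; leave the other things on the bench alone.

Things in the scene. Friction and masses are not known exactly. Their poses are not given: they have to be found in the camera images.
- plate: Fixed aluminium fixture plate on the bench, 260 (x) x 340 (y) x 8 mm; top 8 mm above the bench. Origin: centre of its underside; z up. Position and yaw vary. Three steel dowel pins, 10 mm diameter, stand 14 mm above its top: two (90 mm apart) on the +x side, one at the +y end.
- pin0 (a point): Top centre of the first of the two pins that locate the housing's long side; at plate (95, 5, 22) mm.
- pin1 (a point): Top centre of the second long-side pin; at plate (95, 95, 22) mm. Between pin0 and pin1 there are 80 mm free, room for a finger.
- pin2 (a point): Top centre of the pin that locates the housing's end, beside the connector there; at plate (36, 120, 22) mm. The housing's connector must pass on its plate +x side: bring the housing against pin0 and pin1 well short of this pin, then slide it along them to plate +y.
- nest (a point): Point on the plate's top, plate (58, 50, 8) mm, axes as the plate's: where the housing's origin lies when it is home, its long side touching pin0 and pin1 (pushed to plate +x) and its end touching pin2 (pushed to plate +y), long axis along plate y.
- housing: Loose open grey attenuator housing flat on the plate, 64 (x) x 130 (y, long) x 34 mm, about 0.55 kg, walls 4 mm, smooth upright sides. Origin: centre of its underside; z up. A coaxial connector sticks out 24 mm from the middle of each end (axis 17 mm up, 25 mm square flange). A part with a grey thermal pad inside reaches almost to the rim. Either end may face pin2.
- thread0 (a point): Mouth of the 5 mm threaded hole in a corner boss, flush with the housing's rim: housing (23, 56, 34) mm.
- thread1 (a point): As thread0, at housing (23, -56, 34) mm.
- thread2 (a point): As thread0, at housing (-23, -56, 34) mm.
- thread3 (a point): As thread0, at housing (-23, 56, 34) mm.
- cover: Loose black heat-sink cover flat on the bench, fins up, about 0.24 kg: base 64 (x) x 130 (y, long) x 5 mm, on its middle a block of eight 2 mm fins along y, 40 (x) x 96 (y) mm, 24 mm high (29 mm in all); a grip across the block closes on its outer fins; 12 mm of base are free beside it. Origin: centre of its underside; z up.
- hole0 (a point): Lower end of an 8 mm through hole in the cover's corner: cover (23, 56, 0) mm.
- hole1 (a point): As hole0, at cover (23, -56, 0) mm.
- hole2 (a point): As hole0, at cover (-23, -56, 0) mm.
- hole3 (a point): As hole0, at cover (-23, 56, 0) mm. The same way round, hole0..3 go over thread0..3; turned by 180 degrees, over thread2, 3, 0, 1.
- screw_tray: Bystander: small grey tray of screws, 60 x 90 x 20 mm, on the bench near the robot on its right. Leave alone.
- screwdriver: Bystander: screwdriver 180 mm long, lying beyond the cover. Leave alone.
- jar: Bystander: white jar with a black lid, 54 mm diameter, 55 mm high, left of the plate. Leave alone.
- blank_cover: Bystander: flat blank aluminium cover of a smaller unit, 45 x 80 x 6 mm, no fins, near the robot on its left. Leave alone.
Not all that is in view belongs to the job. There is more than one size of the cover; the one meant has the size given above.

How it is judged:
On the way:
1. the housing is home against the three pins and let go (horizontal distance between housing and nest below 0.004 m and angle between the y axis of housing and the y axis of plate, either way round below 0.035 rad and z of housing in the frame of plate between 0.005 and 0.011 m and contact force between the fingers and housing below 0.2 N and linear speed of housing below 0.01 m/s), for 0.2 s.
At the end, for the whole second after the job is handed in: Housing flat on the plate, home (within 4 mm of the nest, 2 degrees), untouched. Cover held by the fingers alone, at rest, level within 4 degrees, underside 6 to 26 mm above the housing rim, each hole within 3.5 mm horizontally of its threaded hole, either way round (horizontal distance between housing and nest below 0.004 m and angle between the y axis of housing and the y axis of plate, either way round below 0.035 rad and z of housing in the frame of plate between 0.005 and 0.011 m and ((horizontal distance between hole0 and thread0 below 0.0035 m and horizontal distance between hole1 and thread1 below 0.0035 m and horizontal distance between hole2 and thread2 below 0.0035 m and horizontal distance between hole3 and thread3 below 0.0035 m) or (horizontal distance between hole0 and thread2 below 0.0035 m and horizontal distance between hole1 and thread3 below 0.0035 m and horizontal distance between hole2 and thread0 below 0.0035 m and horizontal distance between hole3 and thread1 below 0.0035 m)) and z of cover in the frame of housing between 0.04 and 0.06 m and angle between cover's own z axis and vertical below 0.07 rad and linear speed of cover below 0.02 m/s and angular speed of cover below 0.15 rad/s and linear speed of housing below 0.01 m/s and contact force between cover and the fingers above 1 N and contact force between cover and housing below 0.1 N and contact force between cover and plate below 0.1 N and contact force between the fingers and housing below 0.3 N and contact force between cover and screw_tray below 0.1 N and contact force between cover and screwdriver below 0.1 N and contact force between cover and jar below 0.1 N and contact force between cover and blank_cover below 0.1 N); the arm keeps its last pose, push and grip.
It fails at once if the housing is lifted off the plate (more than 8 mm) or tipped (z of housing in the frame of plate above 0.016 m or angle between housing's own z axis and vertical above 0.15 rad).
It fails at once if the cover touches the housing (contact force between cover and housing above 0.5 N).
It fails at once if a bystander (tray, screwdriver, jar or blank cover) is moved more than 30 mm (distance of any of screw_tray, screwdriver, jar, blank_cover from where it was at the start of the episode above 0.03 m).
It also fails if it takes over 64 s, if anything falls off the work surface, if the arm or the gripper's body presses on something with over 40 N, if the wrist force passes 120 N, or if a joint passes its speed limit or range.

ROBOT

A 6-joint arm with a two-finger parallel gripper is mounted at the origin on the work surface. World frame = base frame: x ahead of the robot, y to its left, z up, the work surface at z = 0. Lengths are in m, angles in rad, forces in N, time in s.
With the tool pointing down it reaches from about 0.35 to 0.875 m from the base axis. Payload 4.2 kg.
Tool frame: the origin (TCP) lies at the very end of the fingers, on their centre line; the grasp point (between the pads) lies 19 mm behind it; z points along the fingers, y is the line along which they close (so a half turn about z gives the same grasp; the last joint's range is limited). The gripper opens to 87 mm and grips with 3 to 60 N. Pads are 19 mm wide; open, the fingers measure 117 mm over their backs; the gripper's body (75 mm by 190 mm) begins 51 mm behind the grasp point.
Start: joints at [1.497, 0.385, 0.008, 0, -1.194, -0.259], TCP at [0.204, 0.591, 0.223] pointing down, gripper open.
Joint ranges: [-3.14, 3.14], [-1.21, 2.06], [-1.07, 1.41], [-3.16, 2.05], [-2.99, -0.16], [-3.1, 3.1]. Speed limits (rad/s): [2.79, 2.79, 3.14, 3.14, 3.14, 3.14].

INTERFACE

Orientations are given as a unit quaternion [x, y, z, w].
In Python, from plant import arm gives the robot as it stands.
- The arm moves only by the tool move_arm, never from a script. Its argument "series" is a list of rows, each an object with "travel": the shift along the tool's x, y, z in units of 40 mm (1.0 is 40 mm), a list of three; "rotation": the turn, a rotation vector about the tool's x, y, z in units of 5 degrees (1.0 is 5 degrees), a list of three; "fingers": the closure, from 0 (fully open) to 1 (shut). In form: [{"travel": [dx, dy, dz], "rotation": [ax, ay, az], "fingers": fingers}, ...]. A call has 1 to 20 rows; each row is the pose to reach, as a shift and turn from the pose commanded when the call began, along the tool's axes at that moment; what a row does not reach only later rows make up. A row lasts 1/10 s, in which the tool goes at most 50 mm and 8.59 degrees, less where a joint would pass 70% of its speed; a pose out of reach is approached as far as the arm can. A call with a gripper value outside its range is refused whole. The fingers move at their own pace and stop on an object; "squeeze" is the grip in N (left out, the last holds). Time passes only in rows, so rows that repeat a pose let the fingers close. It gives the time, the measured TCP pose, the force, the opening and the grip force at its end, in the units of the state.
- arm.get_state(): the state, without advancing time (a new reading comes with each control period).
- arm.read_camera(name): name is "scene" or "top" or "wrist"; returns a dict with "image" (420x560x3 uint8, red, green, blue), "z_map" (420x560 float32, m along the optical axis (not along the pixel's ray), 0 where there is no reading), "fx", "fy", "cx", "cy" (pixels), "k1" (the pictures are not rectified: a ray, as slopes to the right and down, at radius r is drawn at 1 + k1 r^2 times it, then the intrinsics apply), "rvec" (rotation vector, rad) and "tvec" (3), from world to camera coordinates, as OpenCV has them. Camera axes: x right, y down, z forward; pixel columns grow to the right and rows downward; lengths in m; the calibration is good to about 2 mm. A picture is of the moment at which its call begins.
- arm.job_done(): hands the job in; it is judged then, once.
The state is a dict: "t": time; "joint_positions": joint angles; "joint_vel": joint speeds; "effort": joint torques, N m; "eef_pos": TCP position; "ee_rot": TCP orientation; "force": force on the tool from outside, world axes, zero at the start; "moment": the same for the moment, N m; "opening": finger opening in m; "finger_force": force on a finger pad.
Only numpy, scipy, OpenCV 4.12 (cv2) and the standard library are available. Lean on these libraries where they do the work, as an engineer would, in place of code of your own. Each camera call takes 0.05 s, during which the arm holds its last target. There are 200 camera calls.

## Working session

There is one attempt and no reset: what is moved stays moved. The work goes in short steps, Python scripts to look and compute and a tool call to move; the robot and the scene stay as the last step left them, time stands still between calls to the robot, and variables do not carry over. Pictures are saved under pics/ and viewed, at most 10 in all, crops included, and the job is handed in when it is done.

Besides the shell and the picture viewer there is one more tool, called after ">>>" as a command line: name --argument value ..., lists and objects as JSON in quotes. move_arm: Moves the arm, as the interface text tells. Its arguments: {"type":"object","properties":{"series":{"type":"array"},"squeeze":{"type":"number"}},"required":["series"]}

```bash
mkdir -p pics; ls
cat > h.py <<'E'
import numpy as np, cv2
from plant import arm
from scipy.spatial.transform import Rotation as R
def cam(n):
    c=arm.read_camera(n); c={k:(np.array(v) if not np.isscalar(v) else v) for k,v in c.items()}; return c
def save(c,f): cv2.imwrite('pics/'+f,c['image'][:,:,::-1])
def world(c):
    """HxWx3 world points from z_map"""
    v,u=np.mgrid[0:420,0:560]
    return px2w(c,u.ravel(),v.ravel(),c['z_map'].ravel()).reshape(420,560,3)
def px2w(c,u,v,z):
    x,y=rays(c,u,v)
    P=np.stack([x*z,y*z,z],-1)
    Rm=cv2.Rodrigues(c['rvec'].astype(float))[0]
    return (P-c['tvec'].ravel())@Rm
def rays(c,u,v):
    xd=(np.asarray(u,float)-c['cx'])/c['fx']; yd=(np.asarray(v,float)-c['cy'])/c['fy']
    x,y=xd.copy(),yd.copy()
    for _ in range(15):
        s=1+c['k1']*(x*x+y*y); x=xd/s; y=yd/s
    return x,y
def onplane(c,u,v,h):
    x,y=rays(c,u,v); Rm=cv2.Rodrigues(c['rvec'].astype(float))[0]
    d=np.stack([x,y,np.ones_like(x)],-1)@Rm; o=-c['tvec'].ravel()@Rm
    return o+d*((h-o[2])/d[...,2])[...,None]
def proj(c,P):
    Rm=cv2.Rodrigues(c['rvec'].astype(float))[0]
    q=np.asarray(P)@Rm.T+c['tvec'].ravel(); x=q[...,0]/q[...,2]; y=q[...,1]/q[...,2]
    s=1+c['k1']*(x*x+y*y); return np.stack([c['fx']*x*s+c['cx'],c['fy']*y*s+c['cy']],-1)
def move(target_xyz,yaw=None):
    """needed travel/rotation in units, from measured pose; yaw = desired tool-y direction angle (mod pi)"""
    s=arm.get_state(); q=R.from_quat(s['ee_rot']); M=q.as_matrix()
    t=(np.array(target_xyz)-s['eef_pos'])@M/0.04
    out=[t.round(3)]
    if yaw is not None:
        y=np.array([np.cos(yaw),np.sin(yaw),0]); 
        if y@M[:,1]<0: y=-y
        T=np.column_stack([np.cross(y,[0,0,-1]),y,[0,0,-1]])
        out.append((q.inv()*R.from_matrix(T)).as_rotvec(degrees=True)/5)
    return out
E
python3 - <<'E'
from h import *
s=arm.get_state(); print({k:np.round(v,3) for k,v in s.items()}); print(R.from_quat(s['ee_rot']).as_matrix().round(3))
for n in('scene','top'):
    c=cam(n); save(c,n+'0.png'); np.save(n+'0.npy',c,allow_pickle=True); Rm=cv2.Rodrigues(c['rvec'])[0]; print(n,-Rm.T@c['tvec'].ravel(),Rm[2],c['fx'],c['k1'])
E
```

```text
pics
{'t': np.float64(0.0), 'joint_positions': array([ 1.497e+00,  3.860e-01,  7.000e-03, -1.000e-03, -1.194e+00,
       -2.590e-01]), 'joint_vel': array([-0.002, -0.   ,  0.002, -0.   , -0.   , -0.   ]), 'effort': array([-1.0000e-03, -3.9067e+01,  1.8741e+01,  4.2200e+00,  1.1000e-02,
       -0.0000e+00]), 'eef_pos': array([0.204, 0.59 , 0.221]), 'ee_rot': array([ 0.986, -0.166, -0.   ,  0.001]), 'force': array([-0.342,  0.266, -0.077]), 'moment': array([ 0.018,  0.003, -0.012]), 'finger_force': np.float64(0.0), 'opening': np.float64(0.087)}
[[ 0.945 -0.327 -0.001]
 [-0.327 -0.945 -0.002]
 [ 0.     0.002 -1.   ]]
scene [1.47495755 0.51264474 0.79120397] [-0.74016053 -0.37845941 -0.55581549] 418.88696237246825 -0.11173595008621678
top [0.27496523 0.01624573 1.24243321] [ 0.18185376 -0.00271177 -0.98332185] 436.4033069682037 -0.015977720765722445
```

View pics/top0.png

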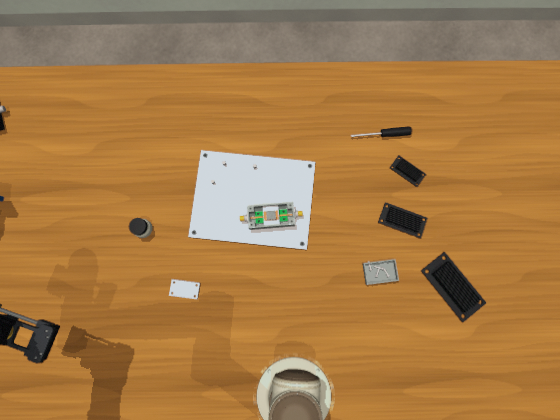

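View pics/scene0.png

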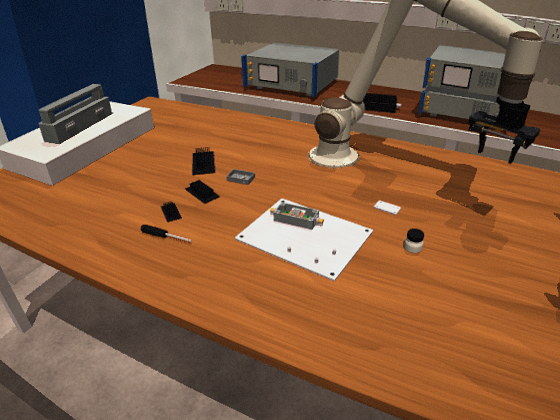

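The top view shows the plate centred at about (252,200), with pins at (255,167), (224,163) and (213,183). The housing is at (271,216). There are three finned covers, at (408,170), (402,220) and (453,287), so I need to measure their sizes. The scene view agrees.

```bash
cat > m.py <<'E'
from h import *
c=np.load('top0.npy',allow_pickle=True).item(); W=world(c)
# plate: white mask
im=c['image'].astype(int)
for nm,(u0,u1,v0,v1),h in(('coverS',(385,430,150,190),0),('coverM',(372,432,197,243),0),('coverL',(415,492,245,325),0)):
    w=im[v0:v1,u0:u1]; m=(w.max(-1)<75).astype(np.uint8)
    k=max(cv2.findContours(m,0,1)[0],key=cv2.contourArea).reshape(-1,2)+[u0,v0]
    P=onplane(c,k[:,0],k[:,1],0.005)[:,:2]
    r=cv2.minAreaRect((P*1000).astype(np.float32)); Z=W[v0:v1,u0:u1,2][m>0]
    print(nm,r,'z pct',np.percentile(Z,[5,20,50,80,95]).round(4))
m=((im.min(-1)>170)).astype(np.uint8); m[:140]=0;m[260:]=0;m[:,:180]=0;m[:,330:]=0
k=cv2.convexHull(np.argwhere(m)[:,::-1].astype(np.int32)).reshape(-1,2)
P=onplane(c,k[:,0],k[:,1],0.008)[:,:2]; r=cv2.minAreaRect((P*1000).astype(np.float32)); print('plate',r)
print('platez',np.median(W[160:175,270:300,2]))
cx,cy=np.array(r[0])/1000
# pin guesses
for u,v in((255,167),(224,163),(213,183)): print(onplane(c,np.array([u]),np.array([v]),0.022).round(4))
# housing by height
Z=W[...,2]; mm=((Z>0.03)&(Z<0.055)).astype(np.uint8); mm[:190]=0;mm[250:]=0;mm[:,:230]=0;mm[:,315:]=0
k=np.argwhere(mm)[:,::-1].astype(np.int32);P=W[mm>0][:,:2]
print('housing',cv2.minAreaRect((P*1000).astype(np.float32)),np.percentile(W[mm>0][:,2],[5,50,95]))
E
python3 m.py
```

```text
coverS ((617.8262329101562, -343.50958251953125), (96.28361511230469, 47.95563888549805), 52.5584831237793) z pct [0.0007 0.0037 0.0149 0.0213 0.0242]
coverM ((472.3875732421875, -320.00457763671875), (128.385009765625, 62.85269546508789), 68.24999237060547) z pct [0.002  0.0048 0.018  0.0275 0.0311]
coverL ((281.78839111328125, -450.7869873046875), (179.07101440429688, 87.01475524902344), 36.580413818359375) z pct [0.0041 0.0072 0.0273 0.0386 0.0422]
plate ((539.58251953125, 110.69014739990234), (339.1546936035156, 259.0859680175781), 83.22492218017578)
platez 0.008124707086356544
[[0.6296 0.1022 0.022 ]]
[[0.6428 0.1922 0.022 ]]
[[0.5834 0.2231 0.022 ]]
housing ((485.0971374511719, 56.229129791259766), (64.78618621826172, 175.39695739746094), 4.1054253578186035) [0.031207   0.03932519 0.0452008 ]
```

Run:
```python
from h import *
s=arm.get_state();c=cam('wrist');Rm=cv2.Rodrigues(c['rvec'])[0];M=R.from_quat(s['ee_rot']).as_matrix()
print('cam in tool',(-Rm.T@c['tvec'].ravel()-s['eef_pos'])@M,'dir in tool',Rm[2]@M,'imgx in tool',Rm[0]@M,c['fx'])
print(move((0.54,0.10,0.33),np.deg2rad(180+4)), move((0.54,0.10,0.33),np.deg2rad(180-90)))
```

```text
cam in tool [ 0.06670302  0.0005932  -0.16265846] dir in tool [-2.43807805e-01  7.40337877e-04  9.69823286e-01] imgx in tool [-0.00115491  0.99999878 -0.00105371] 298.89763114146535
[array([11.944,  8.844, -2.691]), array([ 1.57841745e-02, -1.20713351e-02,  1.33852925e+01])] [array([11.944,  8.844, -2.691]), array([ 1.87576450e-02,  1.83661200e-03, -3.81470349e+00])]
```

>>> move_arm --series '[{"travel": [11.9, 8.8, -0.7], "rotation": [0, 0, 13.4], "fingers": 0}, {"travel": [11.9, 8.8, -0.7], "rotation": [0, 0, 13.4], "fingers": 0}, {"travel": [11.9, 8.8, -0.7], "rotation": [0, 0, 13.4], "fingers": 0}, {"travel": [11.9, 8.8, -0.7], "rotation": [0, 0, 13.4], "fingers": 0}, {"travel": [11.9, 8.8, -0.7], "rotation": [0, 0, 13.4], "fingers": 0}, {"travel": [11.9, 8.8, -0.7], "rotation": [0, 0, 13.4], "fingers": 0}, {"travel": [11.9, 8.8, -0.7], "rotation": [0, 0, 13.4], "fingers": 0}, {"travel": [11.9, 8.8, -0.7], "rotation": [0, 0, 13.4], "fingers": 0}, {"travel": [11.9, 8.8, -0.7], "rotation": [0, 0, 13.4], "fingers": 0}, {"travel": [11.9, 8.8, -0.7], "rotation": [0, 0, 13.4], "fingers": 0}, {"travel": [11.9, 8.8, -0.7], "rotation": [0, 0, 13.4], "fingers": 0}, {"travel": [11.9, 8.8, -0.7], "rotation": [0, 0, 13.4], "fingers": 0}, {"travel": [11.9, 8.8, -0.7], "rotation": [0, 0, 13.4], "fingers": 0}, {"travel": [11.9, 8.8, -0.7], "rotation": [0, 0, 13.4], "fingers": 0}, {"travel": [11.9, 8.8, -0.7], "rotation": [0, 0, 13.4], "fingers": 0}, {"travel": [11.9, 8.8, -0.7], "rotation": [0, 0, 13.4], "fingers": 0}]' --squeeze 10

```text
t: 1.75
eef_pos: [0.5385, 0.1035, 0.2505]
ee_rot: [0.732, -0.682, -0.0, 0.0]
force: [-1.1, 0.4, 0.3]
opening: 0.0871
finger_force: 0.0
```

Run:
```python
from h import *
s=arm.get_state();print(s['t'],s['eef_pos'],R.from_quat(s['ee_rot']).as_matrix().round(3).tolist())
c=cam('wrist');save(c,'w1.png');np.save('w1.npy',c,allow_pickle=True)
```

```text
1.75 [0.53847007 0.10350432 0.25054431] [[0.07, -0.998, -0.0], [-0.998, -0.07, 0.0], [-0.0, 0.0, -1.0]]
```

View pics/w1.png

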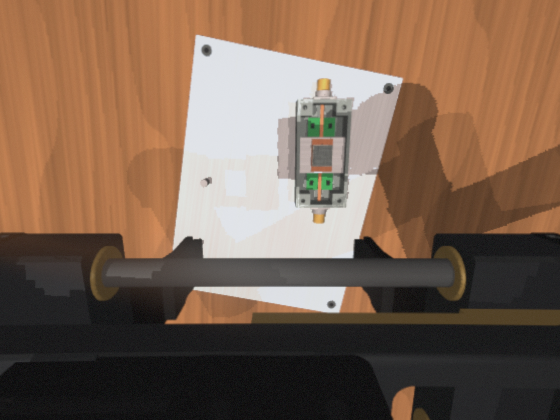

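This wrist view shows the housing at about (322,152) with bores at its rim corners, pin0 at (207,181), and plate screws at (207,50), (388,88) and (332,304). The gripper hides the area below row 240, so I'll shift along tool −x.

>>> move_arm --series '[{"travel": [-4, 0, 0], "rotation": [0, 0, 0], "fingers": 0}, {"travel": [-4, 0, 0], "rotation": [0, 0, 0], "fingers": 0}, {"travel": [-4, 0, 0], "rotation": [0, 0, 0], "fingers": 0}, {"travel": [-4, 0, 0], "rotation": [0, 0, 0], "fingers": 0}, {"travel": [-4, 0, 0], "rotation": [0, 0, 0], "fingers": 0}, {"travel": [-4, 0, 0], "rotation": [0, 0, 0], "fingers": 0}]'

```text
t: 2.4
eef_pos: [0.5275, 0.2621, 0.2505]
ee_rot: [0.731, -0.682, 0.0, 0.0]
force: [0.7, 0.5, -0.3]
opening: 0.0868
finger_force: 0.0
```

Run:
```python
from h import *
s=arm.get_state();print(s['t'],s['eef_pos'])
c=cam('wrist');save(c,'w2.png');np.save('w2.npy',c,allow_pickle=True)
```

```text
2.4 [0.52752762 0.26205512 0.25052989]
```

View pics/w2.png

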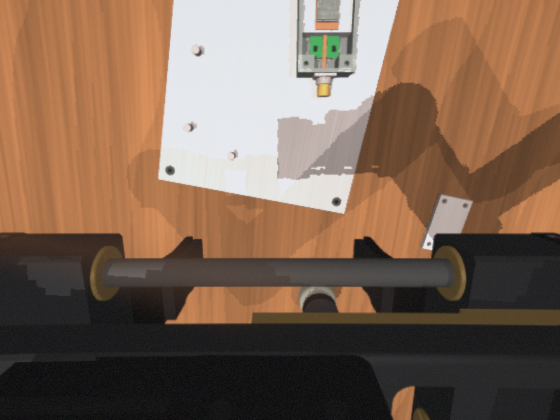

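Pins are at (196,50), (188,127) and (232,156), with plate screws at (170,170) and (337,202).

```bash
cat > m2.py <<'E'
from h import *
L=lambda f:np.load(f,allow_pickle=True).item()
w1,w2=L('w1.npy'),L('w2.npy')
T=[]
for nm,c,u,v in(('p0',w2,196,50),('p1',w2,188,127),('p2',w2,232,156),('p0',w1,207,181)):
    W=world(c)[v-14:v+14,u-14:u+14]; Z=W[...,2]; 
    m=(Z>0.018)&(Z<0.03); print(nm,m.sum(),np.median(Z[m]),W[m].mean(0).round(4),'extent',np.ptp(W[m][:,:2],axis=0).round(4)); T.append(W[m].mean(0)[:2])
n=np.array([[95,5],[95,95],[36,120]])/1000
def kab(n,P):
    a=n-n.mean(0);b=P-P.mean(0);th=np.arctan2((a[:,0]*b[:,1]-a[:,1]*b[:,0]).sum(),(a*b).sum())
    Rm=np.array([[np.cos(th),-np.sin(th)],[np.sin(th),np.cos(th)]]);t=P.mean(0)-Rm@n.mean(0);print('yaw',np.degrees(th),'t',t,'res',((n@Rm.T+t)-P).round(4).tolist());return th,Rm,t
th,Rm,t=kab(n,np.array(T[:3])); print('nest',Rm@[.058,.05]+t)
# screws on plate top, dark centroids
S=[]
for c,u,v in((w2,170,170),(w2,337,202),(w1,207,50),(w1,388,88),(w1,332,304)):
    g=c['image'][v-8:v+9,u-8:u+9].max(-1).astype(float); wt=np.clip(120-g,0,None); yy,xx=np.mgrid[-8:9,-8:9]
    uu,vv=u+(wt*xx).sum()/wt.sum(),v+(wt*yy).sum()/wt.sum(); S.append(onplane(c,np.array(uu),np.array(vv),.008)); print('screw',S[-1].round(4))
S=np.array(S); ctr=S[:4,:2].mean(0); d=S[0]-S[2]+S[1]-S[3]; print('ctr from screws',ctr,'y angle',np.degrees(np.arctan2(d[1],d[0])))
# housing rim
for nm,c in(('w1',w1),('w2',w2)):
    W=world(c);Z=W[...,2];m=(Z>.0385)&(Z<.046)&(W[...,1]>-.1)&(W[...,1]<.2)&(W[...,0]<.6)&(W[...,0]>.4)
    m[225:]=False
    P=W[m]; r=cv2.minAreaRect((P[:,:2]*1000).astype(np.float32)); print(nm,'rim',r,np.median(P[:,2]),m.sum())
E
python3 m2.py
```

```text
p0 78 0.022501043665157212 [0.6359 0.1033 0.0223] extent [0.0105 0.0102]
p1 58 0.02206200097542005 [0.646  0.1916 0.022 ] extent [0.0091 0.0097]
p2 49 0.02246076632967633 [0.5911 0.2241 0.0223] extent [0.009 0.009]
p0 48 0.022358449283856517 [0.636  0.1027 0.0221] extent [0.0094 0.0091]
yaw -6.858880771108723 t [0.54077829 0.10919472] res [[-0.0002, -0.0005], [0.0005, 0.0006], [-0.0002, -0.0001]]
nest [0.60433441 0.15191027]
screw [0.6744 0.2493 0.008 ]
screw [0.4455 0.2767 0.008 ]
screw [ 0.6377 -0.0589  0.008 ]
screw [ 0.4084 -0.0303  0.008 ]
screw [0.4458 0.277  0.008 ]
ctr from screws [0.54150436 0.10921753] y angle 83.14873090286903
w1 rim ((487.36065673828125, 55.394344329833984), (64.14099884033203, 134.1851348876953), 4.280095100402832) 0.04228138310879699 2071
w2 rim ((484.6590881347656, 86.51448059082031), (64.84574127197266, 74.22945404052734), 4.439037322998047) 0.04231176925369391 1623
```

Run:
```python
from h import *
print(move((0.4861,0.0733,0.08),np.deg2rad(184.3)),move((0.4861,0.0733,0.013),np.deg2rad(184.3)))
```

```text
[array([4.619, 1.36 , 4.268]), array([ 0.00241416, -0.0032832 , -0.07518037])] [array([4.619, 1.36 , 5.943]), array([ 0.00241416, -0.0032832 , -0.07518037])]
```

>>> move_arm --series '[{"travel": [4.62, 1.36, 2], "rotation": [0, 0, -0.07], "fingers": 0}, {"travel": [4.62, 1.36, 2], "rotation": [0, 0, -0.07], "fingers": 0}, {"travel": [4.62, 1.36, 3], "rotation": [0, 0, -0.07], "fingers": 0}, {"travel": [4.62, 1.36, 4.27], "rotation": [0, 0, -0.07], "fingers": 0}, {"travel": [4.62, 1.36, 4.27], "rotation": [0, 0, -0.07], "fingers": 0}, {"travel": [4.62, 1.36, 4.27], "rotation": [0, 0, -0.07], "fingers": 0}, {"travel": [4.62, 1.36, 4.27], "rotation": [0, 0, -0.07], "fingers": 0}]' --squeeze 10

```text
t: 3.15
eef_pos: [0.4839, 0.0706, 0.0778]
ee_rot: [0.732, -0.682, -0.001, 0.003]
force: [0.1, 0.3, 0.1]
opening: 0.0872
finger_force: 0.0
```

Run:
```python
from h import *
print(arm.get_state()['eef_pos'],move((0.4861,0.0733,0.013),np.deg2rad(184.3)))
c=cam('wrist')
W=world(c);Z=W[...,2];m=(Z>.0385)&(Z<.046)&(W[...,1]>-.1)&(W[...,1]<.2)&(W[...,0]<.6)&(W[...,0]>.4); m[230:]=False
P=W[m]; print(cv2.minAreaRect((P[:,:2]*1000).astype(np.float32)))
```

```text
[0.48392331 0.07063954 0.07776354] [array([-0.066, -0.069,  1.619]), array([ 0.06839429, -0.02569575, -0.05333265])]
((489.063232421875, 28.02992820739746), (64.09286499023438, 78.62505340576172), 4.072298526763916)
```

>>> move_arm --series '[{"travel": [-0.03, -0.07, 0.8], "rotation": [0, 0, -0.02], "fingers": 0}, {"travel": [-0.05, -0.07, 1.4], "rotation": [0, 0, -0.02], "fingers": 0}, {"travel": [-0.05, -0.07, 1.6], "rotation": [0, 0, -0.02], "fingers": 0}, {"travel": [-0.05, -0.07, 1.6], "rotation": [0, 0, -0.02], "fingers": 0}, {"travel": [-0.05, -0.07, 1.6], "rotation": [0, 0, -0.02], "fingers": 1}, {"travel": [-0.05, -0.07, 1.6], "rotation": [0, 0, -0.02], "fingers": 1}, {"travel": [-0.05, -0.07, 1.6], "rotation": [0, 0, -0.02], "fingers": 1}, {"travel": [-0.05, -0.07, 1.6], "rotation": [0, 0, -0.02], "fingers": 1}, {"travel": [-0.05, -0.07, 1.6], "rotation": [0, 0, -0.02], "fingers": 1}]' --squeeze 10

```text
t: 4.1
eef_pos: [0.4872, 0.0757, 0.0161]
ee_rot: [0.733, -0.68, -0.001, 0.002]
force: [-5.3, 0.7, 4.7]
opening: 0.0644
finger_force: 10.0
```

```bash
cat >> h.py <<'E'
TH=np.deg2rad(-6.859); PT=np.array([.54078,.10919]); PR=np.array([[np.cos(TH),-np.sin(TH)],[np.sin(TH),np.cos(TH)]])
p2w=lambda x,y:PR@np.array([x,y])/1000+PT
w2p=lambda p:(PR.T@(np.array(p[:2])-PT)*1000).round(2)
def st():
    s=arm.get_state(); M=R.from_quat(s['ee_rot']).as_matrix(); F=PR.T@s['force'][:2]
    print('t',s['t'],'plate',w2p(s['eef_pos']),'z',s['eef_pos'][2].round(4),'toolyaw-plate',(np.degrees(np.arctan2(M[1,1],M[0,1])-TH)%180).round(2),'tilt',M[:2,2].round(4),'Fplate',F.round(2),s['force'][2].round(2),'op',s['opening'].round(4),s['finger_force'])
E
python3 - <<'E'
from h import *
st()
for x,y in((10,30),(40,30),(55,30)): print(move((*p2w(x,y),0.013),TH+np.pi))
E
```

```text
Traceback (most recent call last):
  File "h.py", line 46, in st
    print('t',s['t'],'plate',w2p(s['eef_pos']),'z',s['eef_pos'][2].round(4),'toolyaw-plate',(np.degrees(np.arctan2(M[1,1],M[0,1])-TH)%180).round(2),'tilt',M[:2,2].round(4),'Fplate',F.round(2),s['force'][2].round(2),'op',s['opening'].round(4),s['finger_force'])
                                                                                                                                                                                                                            ^^^^^^^^^^^^^^^^^^
AttributeError: 'float' object has no attribute 'round'
```

```bash
sed -i "s/s\['opening'\].round(4)/round(s['opening'],4)/" h.py
python3 - <<'E'
from h import *
st()
for x,y in((-30,-20),(10,30),(40,30),(54,30)): print(move((*p2w(x,y),0.016),TH+np.pi))
E
```

```text
t 4.1 plate [-49.16 -39.69] z 0.0161 toolyaw-plate 11.18 tilt [-0.0034 -0.001 ] Fplate [-5.32  0.04] 4.69 op 0.0644 9.993206273829855
[array([-0.39 , -0.565,  0.   ]), array([ 0.03883638, -0.01261113,  2.23545138])]
[array([-1.423, -1.789, -0.005]), array([ 0.03883638, -0.01261113,  2.23545138])]
[array([-1.277, -2.524, -0.007]), array([ 0.03883638, -0.01261113,  2.23545138])]
[array([-1.209, -2.868, -0.008]), array([ 0.03883638, -0.01261113,  2.23545138])]
```

>>> move_arm --series '[{"travel": [-0.1, -0.14, 0], "rotation": [0, 0, 0.3], "fingers": 1}, {"travel": [-0.25, -0.35, 0], "rotation": [0, 0, 0.8], "fingers": 1}, {"travel": [-0.4, -0.56, 0], "rotation": [0, 0, 1.3], "fingers": 1}, {"travel": [-0.65, -0.86, 0], "rotation": [0, 0, 1.8], "fingers": 1}, {"travel": [-0.9, -1.17, 0], "rotation": [0, 0, 2.24], "fingers": 1}, {"travel": [-1.16, -1.48, 0], "rotation": [0, 0, 2.24], "fingers": 1}, {"travel": [-1.42, -1.79, 0], "rotation": [0, 0, 2.24], "fingers": 1}, {"travel": [-1.37, -2.03, 0], "rotation": [0, 0, 2.24], "fingers": 1}, {"travel": [-1.32, -2.28, 0], "rotation": [0, 0, 2.24], "fingers": 1}, {"travel": [-1.28, -2.5, 0], "rotation": [0, 0, 2.24], "fingers": 1}, {"travel": [-1.28, -2.52, 0], "rotation": [0, 0, 2.24], "fingers": 1}, {"travel": [-1.28, -2.52, 0], "rotation": [0, 0, 2.24], "fingers": 1}]' --squeeze 20

```text
t: 5.3
eef_pos: [0.5853, 0.1343, 0.0162]
ee_rot: [-0.664, 0.748, 0.0, -0.001]
force: [-2.9, -1.6, 4.4]
opening: 0.0638
finger_force: 20.0
```

Run:
```python
from h import *
st()
for x,y in((50,30),(54,30),(58,30)): print(move((*p2w(x,y),0.0155),TH+np.pi))
c=cam('wrist');save(c,'w3.png')
W=world(c);Z=W[...,2];m=(Z>.0385)&(Z<.046)&(W[...,1]>-.1)&(W[...,1]<.2)&(W[...,0]<.66)&(W[...,0]>.4); m[230:]=False
P=W[m]; r=cv2.minAreaRect((P[:,:2]*1000).astype(np.float32)); print(r,[w2p(q/1000) for q in cv2.boxPoints(r)])
```

```text
t 5.3 plate [41.19 30.27] z 0.0162 toolyaw-plate 0.02 tilt [-0.0011 -0.0007] Fplate [-2.65 -1.97] 4.38 op 0.0638 19.95944492518902
[array([ 0.007, -0.22 ,  0.017]), array([ 0.01154856, -0.00929697,  0.00327649])]
[array([ 0.007, -0.32 ,  0.017]), array([ 0.01154856, -0.00929697,  0.00327649])]
[array([ 0.007, -0.42 ,  0.017]), array([ 0.01154856, -0.00929697,  0.00327649])]
((578.3366088867188, 79.17723846435547), (65.24397277832031, 64.42086029052734), 82.92767333984375) [array([  8.54, -57.81]), array([ 72.96, -58.05]), array([73.2 ,  7.19]), array([8.78, 7.43])]
```

View pics/w3.png

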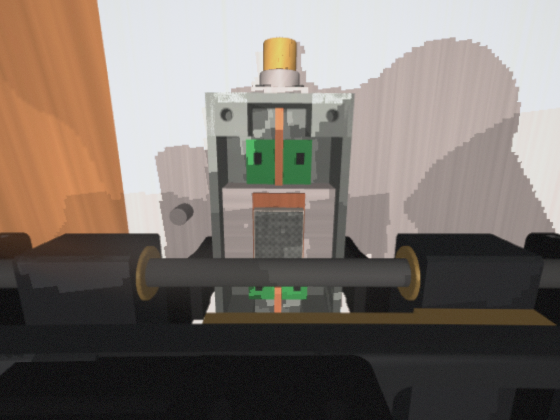

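The housing is gripped and aligned, with its −y end rim at row 95 and pin0 at (180,213). It is still short of the pins, so I'll push to plate +x.

>>> move_arm --series '[{"travel": [0, -0.12, 0], "rotation": [0, 0, 0], "fingers": 1}, {"travel": [0, -0.25, 0], "rotation": [0, 0, 0], "fingers": 1}, {"travel": [0, -0.35, 0], "rotation": [0, 0, 0], "fingers": 1}, {"travel": [0, -0.4, 0], "rotation": [0, 0, 0], "fingers": 1}, {"travel": [0, -0.43, 0], "rotation": [0, 0, 0], "fingers": 1}, {"travel": [0, -0.45, 0], "rotation": [0, 0, 0], "fingers": 1}, {"travel": [0, -0.45, 0], "rotation": [0, 0, 0], "fingers": 1}]'

```text
t: 6.05
eef_pos: [0.6017, 0.1325, 0.0161]
ee_rot: [-0.664, 0.748, 0.001, -0.002]
force: [-6.5, 0.5, 7.3]
opening: 0.0641
finger_force: 20.0
```

```bash
python3 -c "
from h import *
st()"
```

```text
t 6.05 plate [57.74 30.39] z 0.0161 toolyaw-plate 180.0 tilt [-0.0034 -0.0008] Fplate [-6.54 -0.3 ] 7.28 op 0.0641 19.975470867357217
```

>>> move_arm --series '[{"travel": [0, -0.03, 0], "rotation": [0, 0, 0], "fingers": 1}, {"travel": [-0.15, -0.03, 0], "rotation": [0, 0, 0], "fingers": 1}, {"travel": [-0.3, -0.03, 0], "rotation": [0, 0, 0], "fingers": 1}, {"travel": [-0.45, -0.03, 0], "rotation": [0, 0, 0], "fingers": 1}, {"travel": [-0.6, -0.03, 0], "rotation": [0, 0, 0], "fingers": 1}, {"travel": [-0.75, -0.03, 0], "rotation": [0, 0, 0], "fingers": 1}, {"travel": [-0.85, -0.03, 0], "rotation": [0, 0, 0], "fingers": 1}, {"travel": [-0.93, -0.03, 0], "rotation": [0, 0, 0], "fingers": 1}, {"travel": [-0.95, -0.03, 0], "rotation": [0, 0, 0], "fingers": 1}, {"travel": [-0.95, -0.03, 0], "rotation": [0, 0, 0], "fingers": 1}]'

```text
t: 7.05
eef_pos: [0.6061, 0.1663, 0.016]
ee_rot: [-0.663, 0.748, 0.0, -0.005]
force: [-6.9, -9.9, 9.5]
opening: 0.0643
finger_force: 20.0
```

```bash
cat > rim.py <<'E'
from h import *
st()
c=cam('wrist');W=world(c);Z=W[...,2];m=(Z>.0385)&(Z<.046)&(W[...,1]>-.1)&(W[...,1]<.25)&(W[...,0]<.69)&(W[...,0]>.4); m[230:]=False
P=(W[m][:,:2]-PT)@PR*1000; r=cv2.minAreaRect(P.astype(np.float32)); print(r,m.sum(),P.min(0),np.sort(P[:,1])[:60:10])
E
python3 rim.py
```

```text
t 7.05 plate [58.03 64.48] z 0.016 toolyaw-plate 179.97 tilt [-0.0077 -0.0061] Fplate [ -5.69 -10.65] 9.54 op 0.0643 19.990822561376262
((57.39491653442383, 8.900262832641602), (65.2833023071289, 64.58177947998047), 89.71401977539062) 7320 [ 24.96202438 -23.69757545] [-23.69757545 -23.2966844  -23.15041218 -22.81270263 -22.3976899
 -22.06360996]
```

>>> move_arm --series '[{"travel": [-0.05, 0.01, -0.03], "rotation": [0, 0, 0], "fingers": 1}, {"travel": [-0.1, 0.01, -0.03], "rotation": [0, 0, 0], "fingers": 1}, {"travel": [-0.1, 0.01, -0.03], "rotation": [0, 0, 0], "fingers": 1}, {"travel": [-0.1, 0.01, -0.03], "rotation": [0, 0, 0], "fingers": 1}]'

```text
t: 7.5
eef_pos: [0.6069, 0.1721, 0.0161]
ee_rot: [-0.664, 0.748, 0.001, -0.003]
force: [-4.6, -6.0, 1.8]
opening: 0.0639
finger_force: 19.9
```

```bash
cat >> rim.py <<'E'
c=cam('scene'); save(c,'s1.png'); a=proj(c,np.array([*p2w(60,70),.03])); u,v=a.astype(int); cv2.imwrite('pics/s1c.png',cv2.resize(c['image'][max(v-60,0):v+60,max(u-75,0):u+75,::-1],None,fx=5,fy=5,interpolation=cv2.INTER_CUBIC))
E
python3 rim.py
```

```text
t 7.5 plate [58.11 70.33] z 0.0161 toolyaw-plate 0.01 tilt [-0.0059 -0.0037] Fplate [-3.87 -6.53] 1.77 op 0.0639 19.929342210525647
((57.544700622558594, 14.574378967285156), (65.01933288574219, 64.39714813232422), 89.402587890625) 7307 [ 25.04900943 -17.91996364] [-17.91996364 -17.51790044 -17.12127789 -16.71816725 -16.66357353
 -16.3038266 ]
```

View pics/s1c.png

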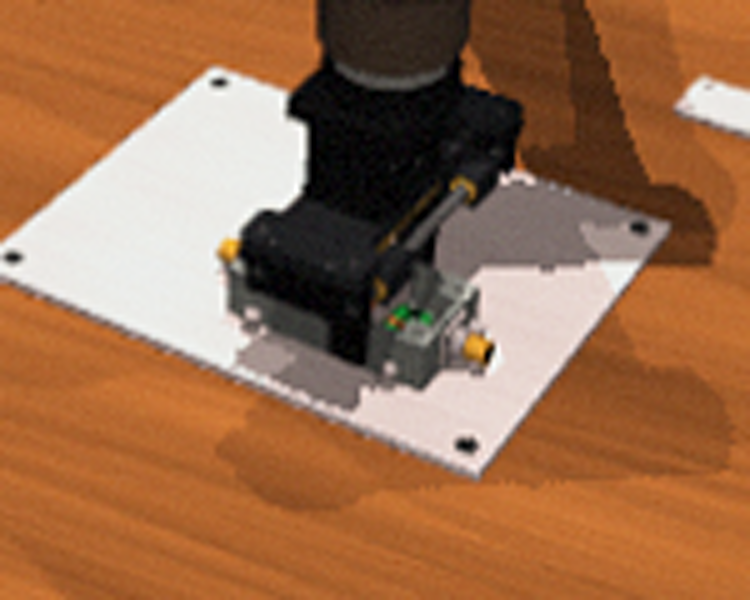

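The scene crop shows the housing against both side pins at (252,313) and (390,370), with the finger between them. It slid another 6 mm and I'll keep going toward pin2.

>>> move_arm --series '[{"travel": [-0.04, 0, 0], "rotation": [0, 0, 0], "fingers": 1}, {"travel": [-0.08, 0, 0], "rotation": [0, 0, 0], "fingers": 1}, {"travel": [-0.1, 0, 0], "rotation": [0, 0, 0], "fingers": 1}, {"travel": [-0.1, 0, 0], "rotation": [0, 0, 0], "fingers": 1}]'

```text
t: 8.0
eef_pos: [0.6069, 0.1726, 0.0161]
ee_rot: [-0.663, 0.748, -0.0, -0.006]
force: [-2.9, -14.8, 4.3]
opening: 0.0639
finger_force: 20.0
```

```bash
sed -i '/scene/d' rim.py; python3 rim.py
```

```text
t 8.0 plate [58.04 70.8 ] z 0.0161 toolyaw-plate 179.98 tilt [-0.0085 -0.0083] Fplate [ -1.08 -15.06] 4.29 op 0.0639 19.972781834949274
((57.50328826904297, 15.098224639892578), (65.37213897705078, 64.55498504638672), 89.16783142089844) 7321 [ 24.79281794 -17.76456377] [-17.76456377 -17.30823469 -16.92541047 -16.56398375 -16.48337934
 -16.07781073]
```

>>> move_arm --series '[{"travel": [0.06, -0.02, 0], "rotation": [0, 0, 0], "fingers": 1}, {"travel": [0.1, -0.02, 0], "rotation": [0, 0, 0], "fingers": 1}, {"travel": [0.1, -0.02, 0], "rotation": [0, 0, 0], "fingers": 1}]'

```text
t: 8.35
eef_pos: [0.607, 0.1724, 0.0161]
ee_rot: [-0.664, 0.748, 0.001, -0.004]
force: [-7.2, -3.0, 3.8]
opening: 0.0637
finger_force: 20.0
```

```bash
python3 rim.py
```

```text
t 8.35 plate [58.17 70.63] z 0.0161 toolyaw-plate 0.01 tilt [-0.0068 -0.0032] Fplate [-6.77 -3.85] 3.82 op 0.0637 19.950961782160448
((57.66203308105469, 14.84428596496582), (65.1325454711914, 64.44178771972656), 89.07352447509766) 7318 [ 24.9712775  -17.61020924] [-17.61020924 -17.55016312 -17.20475899 -17.16096046 -16.6802139
 -15.97128222]
```

Against all pins with low forces. I'll open the fingers, wait, then lift and check.

>>> move_arm --series '[{"travel": [0, 0, 0], "rotation": [0, 0, 0], "fingers": 0.15}, {"travel": [0, 0.04, 0], "rotation": [0, 0, 0], "fingers": 0}, {"travel": [0, 0.04, 0], "rotation": [0, 0, 0], "fingers": 0}, {"travel": [0, 0.04, 0], "rotation": [0, 0, 0], "fingers": 0}, {"travel": [0, 0.04, 0], "rotation": [0, 0, 0], "fingers": 0}, {"travel": [0, 0.04, -0.5], "rotation": [0, 0, 0], "fingers": 0}, {"travel": [0, 0.04, -1.2], "rotation": [0, 0, 0], "fingers": 0}, {"travel": [-0.5, 0.04, -2.5], "rotation": [0, 0, 0], "fingers": 0}, {"travel": [-1.5, 0.04, -4], "rotation": [0, 0, 0], "fingers": 0}, {"travel": [-2, 0, -5], "rotation": [0, 0, 0], "fingers": 0}, {"travel": [-2, 0, -5], "rotation": [0, 0, 0], "fingers": 0}, {"travel": [-2, 0, -5], "rotation": [0, 0, 0], "fingers": 0}, {"travel": [-2, 0, -5], "rotation": [0, 0, 0], "fingers": 0}]'

```text
t: 9.7
eef_pos: [0.6192, 0.254, 0.2165]
ee_rot: [-0.664, 0.748, 0.0, -0.0]
force: [0.3, 0.6, -0.8]
opening: 0.087
finger_force: 0.0
```

```bash
python3 rim.py
python3 - <<'E'
from h import *
c=cam('wrist');save(c,'w4.png');np.save('w4.npy',c,allow_pickle=True)
E
```

```text
t 9.7 plate [ 60.58 153.12] z 0.2165 toolyaw-plate 0.05 tilt [-0.0006  0.0004] Fplate [0.26 0.66] -0.81 op 0.087 0.0
((58.328941345214844, 50.0413703918457), (135.2234649658203, 63.94651412963867), 89.4114761352539) 2903 [ 25.9374056  -17.56454086] [-17.56454086 -17.29509901 -16.45878322 -15.38758883 -15.06787844
 -14.7936716 ]
```

View pics/w4.png

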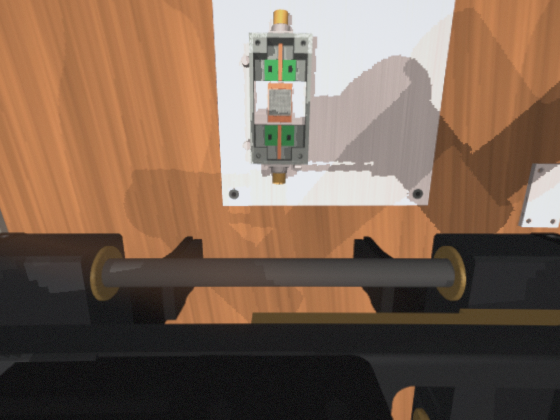

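The housing is home at plate (58.3, 50.0). Its threaded holes show at about (258,43), (304,43), (258,156) and (304,156). I'll measure those, then go to the cover.

```bash
cat >> h.py <<'E'
def dots(c,px,h,r=5,refl=False):
    out=[]
    for u,v in px:
        for _ in range(3):
            u,v=int(round(u)),int(round(v)); g=c['image'][v-r:v+r+1,u-r:u+r+1].mean(-1).astype(float)
            wt=np.clip(np.percentile(g,35)-g,0,None) if not refl else np.clip(g-np.percentile(g,65),0,None)
            yy,xx=np.mgrid[-r:r+1,-r:r+1]; u=u+(wt*xx).sum()/wt.sum(); v=v+(wt*yy).sum()/wt.sum()
        out.append(onplane(c,np.array(u),np.array(v),h)[:2]); print('px',round(u,1),round(v,1))
    return np.array(out)
E
python3 - <<'E'
from h import *
c=np.load('w4.npy',allow_pickle=True).item()
D=dots(c,[(258,43),(304,43),(258,156),(304,156)],.042,4)
Q=np.array([w2p(d) for d in D]);print(Q.tolist(),Q.mean(0),'world',D.mean(0))
cv2.imwrite('pics/w4c.png',cv2.resize(c['image'][20:190,230:330,::-1],None,fx=3.5,fy=3.5,interpolation=2))
print(move((0.472,-0.40,0.20),np.deg2rad(180-21.75)))
E
```

```text
px 257.1 42.0
px 302.8 42.4
px 257.8 155.6
px 300.3 156.0
[[80.85, -6.53], [34.67, -6.14], [82.17, 106.0], [35.12, 106.46]] [58.2025 49.9475] world [0.60453106 0.15182777]
[array([16.644,  1.694,  0.413]), array([ 0.03062884, -0.02625616,  2.97925641])]
```

```bash
python3 -c "
from h import *
print(move((0.509,-0.227,0.2165),np.deg2rad(180-21.75)))"
```

```text
[array([ 1.2241e+01,  1.2930e+00, -9.0000e-03]), array([ 0.03062884, -0.02625616,  2.97925641])]
```

>>> move_arm --series '[{"travel": [12.24, 1.29, 0], "rotation": [0, 0, 2.98], "fingers": 0}, {"travel": [12.24, 1.29, 0], "rotation": [0, 0, 2.98], "fingers": 0}, {"travel": [12.24, 1.29, 0], "rotation": [0, 0, 2.98], "fingers": 0}, {"travel": [12.24, 1.29, 0], "rotation": [0, 0, 2.98], "fingers": 0}, {"travel": [12.24, 1.29, 0], "rotation": [0, 0, 2.98], "fingers": 0}, {"travel": [12.24, 1.29, 0], "rotation": [0, 0, 2.98], "fingers": 0}, {"travel": [12.24, 1.29, 0], "rotation": [0, 0, 2.98], "fingers": 0}, {"travel": [12.24, 1.29, 0], "rotation": [0, 0, 2.98], "fingers": 0}, {"travel": [12.24, 1.29, 0], "rotation": [0, 0, 2.98], "fingers": 0}, {"travel": [12.24, 1.29, 0], "rotation": [0, 0, 2.98], "fingers": 0}, {"travel": [12.24, 1.29, 0], "rotation": [0, 0, 2.98], "fingers": 0}, {"travel": [12.24, 1.29, 0], "rotation": [0, 0, 2.98], "fingers": 0}, {"travel": [12.24, 1.29, 0], "rotation": [0, 0, 2.98], "fingers": 0}, {"travel": [12.24, 1.29, 0], "rotation": [0, 0, 2.98], "fingers": 0}]'

```text
t: 11.2
eef_pos: [0.5104, -0.2253, 0.2166]
ee_rot: [-0.562, 0.827, 0.0, -0.0]
force: [-0.6, -0.2, 0.5]
opening: 0.0871
finger_force: 0.0
```

Run:
```python
from h import *
s=arm.get_state();print(s['t'],s['eef_pos'])
c=cam('wrist');save(c,'w5.png');np.save('w5.npy',c,allow_pickle=True)
```

```text
11.2 [ 0.51036062 -0.22525862  0.21655888]
```

View pics/w5.png

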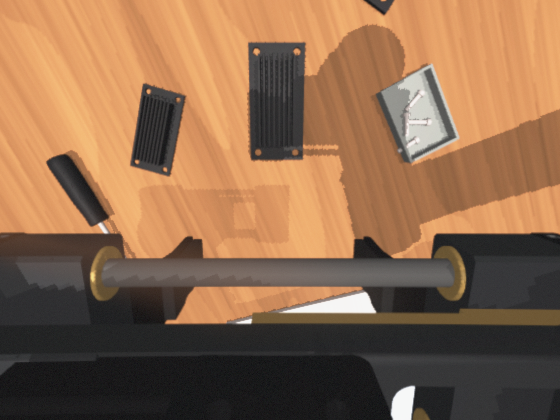

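The medium cover shows at about (276,101), with holes at (257,51), (294,51), (258,152) and (292,152).

Run:
```python
from h import *
c=np.load('w5.npy',allow_pickle=True).item(); W=world(c)
D=dots(c,[(257,51),(294,51),(258,152),(292,152)],.003,5,True)
print(D.round(4).tolist(),'ctr',D.mean(0)); d=D[0]-D[2]+D[1]-D[3]; print('yaw long',np.degrees(np.arctan2(d[1],d[0]))%180, [np.linalg.norm(D[a]-D[b]).round(4) for a,b in((0,1),(2,3),(0,2),(1,3))])
sub=(slice(30,175),slice(235,315)); im=c['image'][sub].max(-1); 
m=np.zeros((420,560),np.uint8); m[sub]=(im<85)
k=max(cv2.findContours(m,0,1)[0],key=cv2.contourArea).reshape(-1,2)
print(cv2.minAreaRect((onplane(c,k[:,0].astype(float),k[:,1].astype(float),.005)[:,:2]*1000).astype(np.float32)))
Z=W[sub][...,2]; mm=(Z>.022)&(Z<.035); P=W[sub][mm]; print(cv2.minAreaRect((P[:,:2]*1000).astype(np.float32)),np.percentile(P[:,2],[50,90]))
mb=(Z>.0025)&(Z<.009)&(im<85);print('base z',np.median(Z[mb]))
```

```text
px 256.1 51.3
px 296.5 51.2
px 257.8 151.9
px 294.7 151.8
[[0.4744, -0.3833], [0.4317, -0.3664], [0.5159, -0.2792], [0.4734, -0.2625]] ctr [ 0.47386551 -0.32285274]
yaw long 68.19572039283716 [np.float64(0.046), np.float64(0.0456), np.float64(0.112), np.float64(0.1119)]
((474.04571533203125, -322.6167907714844), (126.2247085571289, 62.98531723022461), 68.2297592163086)
((474.1268615722656, -322.33587646484375), (95.53610229492188, 39.83486557006836), 68.66744995117188) [0.02942814 0.03053001]
base z 0.005575440663254188
```

```bash
python3 -c "
from h import *
print(move((0.4739,-0.3226,0.06),np.deg2rad(180-21.8)))"
```

```text
[array([ 2.602, -0.048,  3.918]), array([ 0.00523126, -0.00014809,  0.03603395])]
```

>>> move_arm --series '[{"travel": [2.6, -0.05, 1], "rotation": [0, 0, 0.03], "fingers": 0}, {"travel": [2.6, -0.05, 2], "rotation": [0, 0, 0.03], "fingers": 0}, {"travel": [2.6, -0.05, 3], "rotation": [0, 0, 0.03], "fingers": 0}, {"travel": [2.6, -0.05, 3.9], "rotation": [0, 0, 0.03], "fingers": 0}, {"travel": [2.6, -0.05, 3.9], "rotation": [0, 0, 0.03], "fingers": 0}, {"travel": [2.6, -0.05, 3.9], "rotation": [0, 0, 0.03], "fingers": 0}, {"travel": [2.6, -0.05, 3.9], "rotation": [0, 0, 0.03], "fingers": 0}, {"travel": [2.6, -0.05, 3.9], "rotation": [0, 0, 0.03], "fingers": 0}]'

```text
t: 12.05
eef_pos: [0.476, -0.3237, 0.064]
ee_rot: [-0.561, 0.828, -0.002, 0.002]
force: [0.8, 0.2, 0.5]
opening: 0.0868
finger_force: 0.0
```

```bash
python3 -c "
from h import *
st();print(move((0.4739,-0.3226,0.0085),np.deg2rad(180-21.8)))"
```

```text
t 12.05 plate [ -12.61 -437.48] z 0.064 toolyaw-plate 165.09 tilt [ 0.0054 -0.0022] Fplate [0.8  0.27] 0.48 op 0.0868 0.0
[array([-0.005,  0.067,  1.386]), array([-0.06722137, -0.00037425,  0.00586257])]
```

>>> move_arm --series '[{"travel": [0, 0.05, 0.5], "rotation": [0, 0, 0], "fingers": 0}, {"travel": [0, 0.05, 0.9], "rotation": [0, 0, 0], "fingers": 0}, {"travel": [0, 0.05, 1.2], "rotation": [0, 0, 0], "fingers": 0}, {"travel": [0, 0.05, 1.3], "rotation": [0, 0, 0], "fingers": 0}, {"travel": [0, 0.05, 1.3], "rotation": [0, 0, 0], "fingers": 0}, {"travel": [0, 0.05, 1.3], "rotation": [0, 0, 0], "fingers": 0}, {"travel": [0, 0.05, 1.3], "rotation": [0, 0, 0], "fingers": 0}]'

```text
t: 12.75
eef_pos: [0.4724, -0.3231, 0.0098]
ee_rot: [-0.56, 0.828, -0.001, 0.0]
force: [0.4, 1.2, -0.2]
opening: 0.0869
finger_force: 0.0
```

```bash
python3 -c "
from h import *
st();print(move((0.4739,-0.3226,0.0085),np.deg2rad(180-21.8)))"
```

```text
t 12.75 plate [ -16.22 -437.32] z 0.0098 toolyaw-plate 165.0 tilt [ 0.0016 -0.0006] Fplate [0.2  1.26] -0.18 op 0.0869 0.0
[array([-0.024, -0.029,  0.033]), array([-0.01923319, -0.00023257, -0.01212567])]
```

>>> move_arm --series '[{"travel": [-0.02, -0.03, 0.04], "rotation": [0, 0, 0], "fingers": 0}, {"travel": [-0.02, -0.03, 0.04], "rotation": [0, 0, 0], "fingers": 0.3}, {"travel": [-0.02, -0.03, 0.04], "rotation": [0, 0, 0], "fingers": 1}, {"travel": [-0.02, -0.03, 0.04], "rotation": [0, 0, 0], "fingers": 1}, {"travel": [-0.02, -0.03, 0.04], "rotation": [0, 0, 0], "fingers": 1}, {"travel": [-0.02, -0.03, 0.04], "rotation": [0, 0, 0], "fingers": 1}, {"travel": [-0.02, -0.03, 0.04], "rotation": [0, 0, 0], "fingers": 1}, {"travel": [-0.02, -0.03, 0.04], "rotation": [0, 0, 0], "fingers": 1}]' --squeeze 25

```text
t: 13.55
eef_pos: [0.4733, -0.3226, 0.0073]
ee_rot: [-0.56, 0.828, -0.0, 0.0]
force: [-0.0, -0.7, 1.1]
opening: 0.0398
finger_force: 25.0
```

```bash
python3 -c "
from h import *
st();s=arm.get_state();print(s['eef_pos'],s['force'])"
```

```text
t 13.55 plate [ -15.48 -436.72] z 0.0073 toolyaw-plate 164.99 tilt [ 0.0001 -0.0001] Fplate [ 0.04 -0.69] 1.11 op 0.0398 24.99631950398907
[ 0.47325656 -0.32255094  0.00734615] [-0.04118393 -0.68796499  1.11487438]
```

>>> move_arm --series '[{"travel": [0, 0, -0.2], "rotation": [0, 0, 0], "fingers": 1}, {"travel": [0, 0, -0.6], "rotation": [0, 0, 0], "fingers": 1}, {"travel": [0, 0, -1.2], "rotation": [0, 0, 0], "fingers": 1}, {"travel": [0, 0, -2], "rotation": [0, 0, 0], "fingers": 1}, {"travel": [0, 0, -2.8], "rotation": [0, 0, 0], "fingers": 1}, {"travel": [0, 0, -3.4], "rotation": [0, 0, 0], "fingers": 1}, {"travel": [0, 0, -3.6], "rotation": [0, 0, 0], "fingers": 1}, {"travel": [0, 0, -3.6], "rotation": [0, 0, 0], "fingers": 1}, {"travel": [0, 0, -3.6], "rotation": [0, 0, 0], "fingers": 1}]'

```text
t: 14.45
eef_pos: [0.4722, -0.3219, 0.1499]
ee_rot: [-0.56, 0.829, 0.001, -0.001]
force: [0.0, 1.0, -3.1]
opening: 0.0398
finger_force: 25.0
```

Run:
```python
from h import *
st(); print(move((0.6045,0.1518,0.15),np.deg2rad(173.0)))
c=cam('wrist');save(c,'w6.png');np.save('w6.npy',c,allow_pickle=True)
```

```text
t 14.45 plate [ -16.61 -436.23] z 0.1499 toolyaw-plate 164.96 tilt [-0.0025  0.0016] Fplate [-0.08  1.01] -3.09 op 0.0398 24.99348904704675
[array([-1.2222e+01,  1.3470e+00,  7.0000e-03]), array([ 0.03205167,  0.01105002, -2.97925347])]
```

View pics/w6.png

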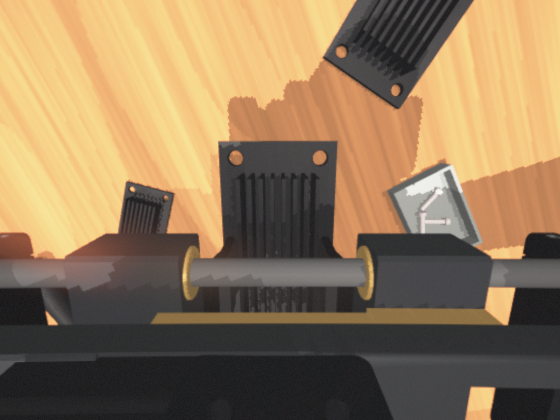

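The cover is gripped and level in the view, with its front holes at (236,157) and (320,157). I'll work out its in-hand pose while it is carried over.

>>> move_arm --series '[{"travel": [-0.4, 0.04, 0], "rotation": [0, 0, -0.1], "fingers": 1}, {"travel": [-1.0, 0.11, 0], "rotation": [0, 0, -0.25], "fingers": 1}, {"travel": [-1.7, 0.19, 0], "rotation": [0, 0, -0.4], "fingers": 1}, {"travel": [-2.5, 0.28, 0], "rotation": [0, 0, -0.6], "fingers": 1}, {"travel": [-3.3, 0.36, 0], "rotation": [0, 0, -0.8], "fingers": 1}, {"travel": [-4.1, 0.45, 0], "rotation": [0, 0, -1.0], "fingers": 1}, {"travel": [-4.9, 0.54, 0], "rotation": [0, 0, -1.2], "fingers": 1}, {"travel": [-5.7, 0.63, 0], "rotation": [0, 0, -1.4], "fingers": 1}, {"travel": [-6.5, 0.72, 0], "rotation": [0, 0, -1.6], "fingers": 1}, {"travel": [-7.3, 0.8, 0], "rotation": [0, 0, -1.8], "fingers": 1}, {"travel": [-8.1, 0.89, 0], "rotation": [0, 0, -2.0], "fingers": 1}, {"travel": [-8.9, 0.98, 0], "rotation": [0, 0, -2.2], "fingers": 1}, {"travel": [-9.7, 1.07, 0], "rotation": [0, 0, -2.4], "fingers": 1}, {"travel": [-10.5, 1.16, 0], "rotation": [0, 0, -2.6], "fingers": 1}, {"travel": [-11.2, 1.24, 0], "rotation": [0, 0, -2.75], "fingers": 1}, {"travel": [-11.8, 1.3, 0], "rotation": [0, 0, -2.9], "fingers": 1}, {"travel": [-12.2, 1.34, 0], "rotation": [0, 0, -2.98], "fingers": 1}, {"travel": [-12.22, 1.35, 0], "rotation": [0, 0, -2.98], "fingers": 1}, {"travel": [-12.22, 1.35, 0], "rotation": [0, 0, -2.98], "fingers": 1}, {"travel": [-12.22, 1.35, 0], "rotation": [0, 0, -2.98], "fingers": 1}]'

```text
t: 16.5
eef_pos: [0.6048, 0.1503, 0.1512]
ee_rot: [-0.662, 0.749, 0.0, -0.0]
force: [0.1, -0.5, -1.9]
opening: 0.0398
finger_force: 25.0
```

```bash
cat > hold.py <<'E'
from h import *
import sys
st(); s=arm.get_state(); M=R.from_quat(s['ee_rot']).as_matrix()
c=cam('wrist'); W=world(c); L=(W-s['eef_pos'])@M
# base-plate patch around the holes in tool frame -> height and tilt
m=(abs(L[...,1])<.031)&(L[...,0]>.051)&(L[...,0]<.064)&(abs(L[...,2])<.02)
P=L[m]; A=np.c_[P[:,:2],np.ones(len(P))]; co=np.linalg.lstsq(A,P[:,2],rcond=None)[0]; print('base top: slope x,y',co[:2].round(3),'z at x=.057',(co@[.057,0,1]).round(4),len(P))
h=s['eef_pos'][2]-co@[.057,0,1]
# hole pixels: refine from nominal
nom=np.array([[.056,-.023,co@[.056,-.023,1]],[.056,.023,co@[.056,.023,1]]])
px=proj(c,nom@M.T+s['eef_pos']); print('pred px',px.round(1).tolist())
for u,v in px:
    u,v=int(u),int(v); 
    g=c['image'][v-12:v+13,u-12:u+13].max(-1); b=(g>80).astype(np.uint8); n,l,stt,cen=cv2.connectedComponentsWithStats(b)
    i=1+np.argmin(np.linalg.norm(cen[1:]-12,axis=1)); q=cen[i]-12+[u,v]
    w=onplane(c,q[0],q[1],h-.001); print('hole px',q.round(1),'area',stt[i,4],'tool',((w-s['eef_pos'])@M*1000).round(1),'plate',w2p(w),'h',h.round(4))
save(c,sys.argv[1])
E
python3 hold.py w7.png; python3 -c "
from h import *
print(move((0.6045,0.1518,0.085),np.deg2rad(173.0)))"
```

```text
t 16.5 plate [58.61 48.49] z 0.1512 toolyaw-plate 179.84 tilt [-0.0009 -0.0005] Fplate [ 0.14 -0.45] -1.95 op 0.0398 24.993486588355154
base top: slope x,y [-0.011  0.002] z at x=.057 0.0019 2447
pred px [[235.4, 157.4], [320.2, 157.3]]
hole px [235.5 157. ] area 173 tool [ 56.1 -23.1   3. ] plate [81.57 -7.7 ] h 0.1492
hole px [319.3 157. ] area 168 tool [56.1 22.6  3. ] plate [35.83 -7.51] h 0.1492
[array([-0.039,  0.013,  1.658]), array([ 0.00607647, -0.00439013, -0.00693461])]
```

Holes sit at tool (56.1, ∓23) mm, so the cover is centred in the hand and level. I'll descend in stages.

>>> move_arm --series '[{"travel": [-0.03, 0.01, 0.3], "rotation": [0, 0, 0], "fingers": 1}, {"travel": [-0.03, 0.01, 0.7], "rotation": [0, 0, 0], "fingers": 1}, {"travel": [-0.03, 0.01, 1.1], "rotation": [0, 0, 0], "fingers": 1}, {"travel": [-0.03, 0.01, 1.4], "rotation": [0, 0, 0], "fingers": 1}, {"travel": [-0.03, 0.01, 1.6], "rotation": [0, 0, 0], "fingers": 1}, {"travel": [-0.03, 0.01, 1.7], "rotation": [0, 0, 0], "fingers": 1}, {"travel": [-0.03, 0.01, 1.7], "rotation": [0, 0, 0], "fingers": 1}, {"travel": [-0.03, 0.01, 1.7], "rotation": [0, 0, 0], "fingers": 1}]'

```text
t: 17.35
eef_pos: [0.6054, 0.1526, 0.0839]
ee_rot: [-0.663, 0.749, -0.0, 0.001]
force: [-0.9, 0.7, -2.4]
opening: 0.04
finger_force: 25.0
```

```bash
python3 hold.py w8.png; python3 -c "
from h import *
print(move((0.6045,0.1518,0.0645),np.deg2rad(173.0)))"
```

```text
t 17.35 plate [58.98 50.82] z 0.0839 toolyaw-plate 179.9 tilt [0.0012 0.0003] Fplate [-0.97  0.6 ] -2.43 op 0.04 24.99369251774624
base top: slope x,y [-0.021  0.   ] z at x=.057 0.0019 2450
pred px [[235.5, 157.3], [320.2, 157.2]]
hole px [235.5 157.2] area 137 tool [ 56.  -23.1   2.9] plate [82.01 -5.21] h 0.082
hole px [319.5 157.6] area 131 tool [55.8 22.7  2.9] plate [36.18 -4.9 ] h 0.082
[array([0.025, 0.022, 0.49 ]), array([-0.01607119,  0.00839735,  0.00839108])]
```

>>> move_arm --series '[{"travel": [0.02, 0.02, 0.15], "rotation": [0, 0, 0], "fingers": 1}, {"travel": [0.02, 0.02, 0.3], "rotation": [0, 0, 0], "fingers": 1}, {"travel": [0.02, 0.02, 0.42], "rotation": [0, 0, 0], "fingers": 1}, {"travel": [0.02, 0.02, 0.48], "rotation": [0, 0, 0], "fingers": 1}, {"travel": [0.02, 0.02, 0.48], "rotation": [0, 0, 0], "fingers": 1}, {"travel": [0.02, 0.02, 0.48], "rotation": [0, 0, 0], "fingers": 1}, {"travel": [0.02, 0.02, 0.48], "rotation": [0, 0, 0], "fingers": 1}, {"travel": [0.02, 0.02, 0.48], "rotation": [0, 0, 0], "fingers": 1}]'

```text
t: 18.2
eef_pos: [0.6042, 0.1518, 0.0644]
ee_rot: [-0.663, 0.749, -0.0, 0.0]
force: [-1.2, 0.7, -2.4]
opening: 0.0398
finger_force: 25.0
```

```bash
python3 hold.py w9.png
python3 - <<'E'
from h import *
for i in range(3):
    cam('top'); print(move((0.6045,0.1518,0.0645),np.deg2rad(173.0))); 
s=arm.get_state(); print(abs(np.array(s['joint_vel'])).max())
c=cv2.imread('pics/w9.png'); cv2.imwrite('pics/w9c.png',cv2.resize(c[60:240,180:380],None,fx=3,fy=3))
E
```

```text
t 18.2 plate [57.86 49.91] z 0.0644 toolyaw-plate 179.89 tilt [0.0004 0.0002] Fplate [-1.26  0.58] -2.4 op 0.0398 24.993591061793268
base top: slope x,y [-0.018  0.001] z at x=.057 0.0019 2452
pred px [[235.5, 157.3], [320.3, 157.2]]
hole px [234.4 157.6] area 106 tool [ 55.8 -23.8   2.9] plate [81.5  -5.92] h 0.0625
hole px [320.9 158. ] area 80 tool [55.5 23.5  2.9] plate [34.25 -5.55] h 0.0625
[array([-0.001, -0.009, -0.004]), array([-0.00382146,  0.00265758,  0.00634997])]
[array([-0.001, -0.01 , -0.005]), array([-0.00257561,  0.00192145,  0.00621864])]
[array([-0.001, -0.01 , -0.006]), array([-0.00248416,  0.00163575,  0.00638712])]
0.002346391135189317
```

View pics/w9c.png

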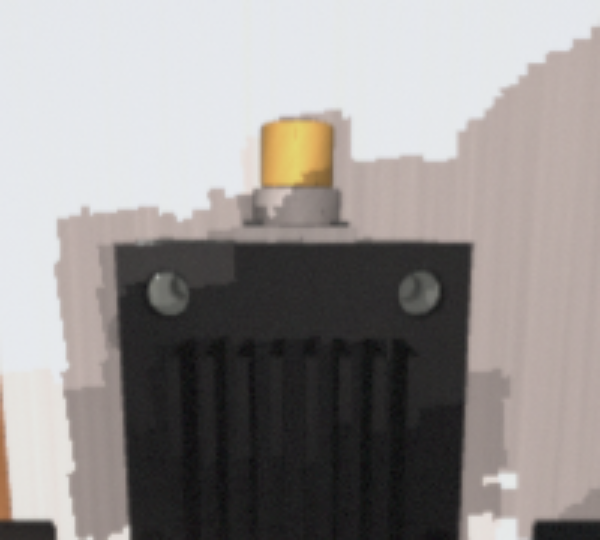

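The crop shows the front threads at (177,288) and (408,288) through the cover holes at (168,293) and (420,293). The shift matches the parallax from the gap, so the alignment is good to within about 1 mm. The arm is still, so I'm handing in.

```bash
python3 -c "
from h import *
print(arm.job_done())"
```

```text
the job is handed in; nothing more can be done
None
```

I've handed the job in, but the hand-in call didn't return the verdict: the housing sits home against all three pins, and the cover is held still and level about 15 mm above it, holes over the threads to about 1 mm where visible (two front holes).

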